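# Fold the inspection lamp and the hex keys and stow them in the tool case

### The arm

A 6-joint arm with a two-finger parallel gripper is mounted at the origin on the work surface. World frame = base frame: x ahead of the robot, y to its left, z up, the work surface at z = 0. Lengths are in mm, angles in rad, forces in N, time in s.
With the tool pointing down it reaches from about 275 to 1000 mm from the base axis. Payload 8.4 kg.
Tool frame: the origin (TCP) lies on the centre line of the jaws, within the pads' length; the fingertips stand r.tip_reach ahead of it and the grasp point (between the pads) lies 11 mm behind it (r.tip_reach is the distance from the TCP to the fingertips, in mm); z points along the fingers, y is the line along which they close (so a half turn about z gives the same grasp; the last joint's range is limited). The gripper opens to 85 mm and grips with 20 to 120 N. Pads are 22 mm wide; open, the fingers measure 114 mm over their backs; the gripper's body (76 mm by 85 mm) begins 54 mm behind the grasp point. The pads swing forward as they close: fully open they stand 13 mm farther back than shut.
Start: joints at [-1.168, 0.353, 1.633, -0, 1.155, -0.002], TCP at [246.146, -574.491, 239.281] pointing down, gripper open.
Joint ranges: [-2.63, 2.63], [-0.92, 2.1], [0.06, 2.66], [-1.3, 4.44], [0, 2.69], [-3.02, 3.02]. Speed limits (rad/s): [2.22, 2.22, 2.79, 3.14, 3.14, 3.14].

### API

Orientations are given as [roll, pitch, yaw] about the fixed x, y, z axes, in that order (R = Rz(yaw) Ry(pitch) Rx(roll)).
In Python, from rig import r gives the robot as it stands.
- The arm moves only by the tool carry_out, never from a script. Its argument "targets" is a list of rows, each an object with "dp": the shift along the tool's x, y, z in mm, a list of three; "yaw": the turn about the tool's z in degrees. A call has 1 to 12 rows; each row is the pose to reach, as a shift and turn from the pose commanded when the call began, along the tool's axes at that moment; what a row does not reach only later rows make up. A row lasts 1/8 s, in which the tool goes at most 62.5 mm and 10.7 degrees, less where a joint would pass 70% of its speed; a pose out of reach is approached as far as the arm can. A call with a gripper value outside its range is refused whole. "fingers" is the opening, from -1 (shut) to 1 (fully open), so that 0 is half open, set as the call begins (left out, the last holds). The fingers move at their own pace and stop on an object; "grip_force" is the grip in N (left out, the last holds). Time passes only in rows, so rows that repeat a pose let the fingers close. It gives the time, the measured TCP pose, the force, the opening and the grip force at its end, in the units of the state.
- r.sense(): the state, without advancing time (a new reading comes with each control period).
- r.grab_frame(name): name is "side" or "top"; returns the picture (400x640x3 uint8, red, green, blue); there is no depth.
- r.get_calibration(name): a dict with "fx", "fy", "cx", "cy" (pixels), "rvec" (rotation vector, rad) and "tvec" (3), from world to camera coordinates, as OpenCV has them. Camera axes: x right, y down, z forward; pixel columns grow to the right and rows downward; lengths in mm; the calibration is good to about 2 mm. A picture is of the moment at which its call begins. get_calibration takes no time and is no camera call.
- r.sign_off(): hands the job in; it is judged then, once.
The state is a dict: "clock": time; "qpos": joint angles; "qvel": joint speeds; "joint_efforts": joint torques, N m; "eef_pos": TCP position; "tcp_rot": TCP orientation; "contact_force": force on the tool from outside, world axes, zero at the start; "wrist_torque": the same for the moment, N m; "opening": opening from 0.0 (shut) to 1.0 (fully open); "grasp_force": force on a finger pad.
Only numpy, scipy, OpenCV 4.12 (cv2) and the standard library are available. Lean on these libraries where they do the work, as an engineer would, in place of code of your own. Each camera call takes 0.05 s, during which the arm holds its last target. There are 200 camera calls.

### The job

Fold up the inspection lamp and the hex key set and put them away in the open case: the lamp with its head folded flat onto its grip in the long empty bay, the key set with its key folded right back into the handle in the short empty bay, each lying flat on the floor of its bay, the same way up as it lies now. Lay them in rather than dropping them, and leave the other loose things where they are.

Things in the scene. Friction and masses are not known exactly. Their poses are not given: they have to be found in the camera images.
- lamp: folding LED inspection lamp lying on its back: black grip, 150 long (its x), 44 wide (its y), 24 high. Origin: centre of the grip's underside; z up. A grey head is hinged at the +x end. Folded shut the whole is 151 x 44 x 38 high; the head, 36 wide, then lies over the grip. Mass of the whole about 0.26 kg.
- lamp_hinge (a point): the lamp's hinge axis (parallel to lamp y): at x +68, z 25.5 from the lamp's origin
- lamp_head (a joint): angle of the lamp's head, rad: 0 shut (the head lies along -x on top of the grip, its outer face 12.5 mm above the hinge axis, its free end 128 mm from the axis), 1.57 standing straight up, more: leaning out past the +x end. Friction hinge (0.07 N m), stays where it is left.
- hexset: folding hex key set lying on its side: black handle of two plates with steel keys between them, 128 long (its x), 34 high (its z). Origin: centre of the underside of the folded set, which is 30.5 wide (y -15.25 to +15.25). The back is at -y, the open edge, where the keys lie, at +y. Mass of the whole about 0.28 kg.
- hex_pivot (a point): pivot of the one key that is swung out: at x -50, y +10.75, z 17 from the set's origin; the pivot's axis is vertical (set z)
- hex_key (a joint): angle of the swung-out key (a steel bar 9 thick, 105 long from the pivot, its middle 17 mm above the table), rad: 0 folded home (along the set's +x, standing 2 mm proud of the handle's open edge), 1.57 sticking straight out to the set's +y. Friction pivot (0.03 N m), stays where it is left.
- case: carry case opened flat, fixed to the table. Origin: centre of the underside of the base half, 224 (x) by 300 (y), rim 32 high; the lid half, 20 high, lies folded back beyond its +x side. The insert, top 30 mm, has three bays of which two are empty; one finger trough 64 wide (y), as deep as the bays, crosses the middle of both empty bays along the case's x from x -106 to +106, so that fingers can reach down beside a thing in the bay.
- bay_long (a point): centre of the floor of the long bay, at x -50, y -42, z 6 from the case's origin: 168 long along the case's y, 60 wide (x), 24 deep; for the lamp, either way round
- bay_short (a point): centre of the floor of the short bay, at x +48, y -42, z 6 from the case's origin: 144 long along the case's y, 46 wide (x), 24 deep; for the hex key set, either way round
- torch: aluminium torch, 128 long, up to 34 thick, lying along the case's x in the third bay; leave it. Origin: centre of its underside
- multimeter: multimeter 150 x 74 x 44, lying on the table; leave it. Origin: centre of its underside
- tape_roll: roll of tape, 72 across, 19 high, lying flat; leave it. Origin: centre of its underside
- screwdriver: screwdriver 200 long, lying; leave it. Origin: middle of its underside
- spanner: spanner 170 long, lying; leave it. Origin: middle of its underside
- screw_jar: glass jar of 60 across, 75 high, standing; leave it. Origin: centre of its underside
Not all that is in view belongs to the job. Leave any green or orange look-alike of the lamp alone.

How it is judged (in metres and radians):
At the end, for the whole second after the job is handed in: Head and key within 0.1 rad of shut; lamp in the long bay, key set in the short bay, each flat (within 0.08 rad) on its floor (within 4 mm), origin within 18 mm of the bay's centre, along the bay within 0.2 rad; at rest (value of joint each of lamp_head, hex_key below 0.1 rad and horizontal distance between lamp and bay_long below 0.018 m and z of lamp in the frame of bay_long below 0.004 m and angle between each of lamp, hexset's own z axis and vertical below 0.08 rad and angle between the x axis of each of lamp, hexset and the y axis of case, either way round below 0.2 rad and horizontal distance between hexset and bay_short below 0.018 m and z of hexset in the frame of bay_short below 0.004 m and linear speed of each of lamp, hexset below 0.02 m/s); the robot touches nothing.
It fails at once if the lamp is dropped (falls free by more than about 3 cm) (contact force between lamp and anything else below 0.02 N and linear speed of lamp above 0.8 m/s).
It fails at once if the hex key set is dropped (falls free by more than about 3 cm) (contact force between hexset and anything else below 0.02 N and linear speed of hexset above 0.8 m/s).
It fails at once if another loose thing is shifted by more than 4 cm (distance of any of torch, multimeter, tape_roll, screwdriver, spanner, screw_jar from where it was at the start of the episode above 0.04 m).
It also fails if it takes over 72 s, if anything falls off the work surface, if the arm or the gripper's body presses on something with over 40 N, if the wrist force passes 120 N, or if a joint passes its speed limit or range.

## Working session

There is one attempt and no reset: what is moved stays moved. The work goes in short steps, Python scripts to look and compute and a tool call to move; the robot and the scene stay as the last step left them, time stands still between calls to the robot, and variables do not carry over. Pictures are saved under pics/ and viewed, at most 10 in all, crops included, and the job is handed in when it is done.

Besides the shell and the picture viewer there is one more tool, called after "Emit:" as name(argument=value, ...), one argument or row to a line, values as JSON. carry_out: Moves the arm, as the interface text tells. Its arguments: {"type":"object","properties":{"targets":{"type":"array","items":{"type":"object","properties":{"dp":{"type":"array","items":{"type":"number"}},"yaw":{"type":"number"}}}},"fingers":{"type":"number"},"grip_force":{"type":"number"}},"required":["targets"]}

```bash
mkdir -p pics; ls; cat > h.py <<'E'
import numpy as np, cv2
from rig import r
def cal(n):
    c=r.get_calibration(n); K=np.array([[c['fx'],0,c['cx']],[0,c['fy'],c['cy']],[0,0,1]],float)
    R=cv2.Rodrigues(np.array(c['rvec'],float))[0]; return K,R,np.array(c['tvec'],float).ravel()
def ray(n,p):
    K,R,t=cal(n); d=R.T@np.linalg.inv(K)@np.array([p[0],p[1],1.]); return -R.T@t,d
def onz(n,p,z):
    o,d=ray(n,p); return o+d*(z-o[2])/d[2]
def proj(n,P):
    K,R,t=cal(n); q=K@(R@np.array(P,float)+t); return q[:2]/q[2]
def tri(p,q):
    o,d=ray('top',p);a,b=ray('side',q); s=np.linalg.lstsq(np.c_[d,-b],a-o,rcond=None)[0]
    A=o+d*s[0];B=a+b*s[1]; return (A+B)/2,np.linalg.norm(A-B)
def save(n,f,box=None,s=1):
    im=r.grab_frame(n)
    im=cv2.cvtColor(im,cv2.COLOR_RGB2BGR)
    cv2.imwrite('pics/raw_'+f,im)
    if box: x,y,w,h=box; im=im[y:y+h,x:x+w]
    cv2.imwrite('pics/'+f,cv2.resize(im,None,fx=s,fy=s,interpolation=cv2.INTER_CUBIC))
E
python3 - <<'E'
from h import *
save('top','t0.png',None,1.25);save('side','s0.png',None,1.25)
print(r.sense(),r.tip_reach)
for n in('top','side'):
    K,R,t=cal(n);print(K[0,0],-R.T@t,R)
E
```

```text
pics
{'clock': 0.1, 'qpos': array([-1.16839397e+00,  3.53569885e-01,  1.63405524e+00, -9.64057451e-06,
        1.15519868e+00, -2.41597933e-03]), 'qvel': array([ 0.00054781, -0.00167325, -0.00197557,  0.00019172,  0.00109283,
        0.00064526]), 'joint_efforts': array([ 5.11830945e-05, -6.06354260e+01, -3.42820609e+01, -6.19965272e-05,
        3.95769806e-03,  1.71557701e-05]), 'eef_pos': array([ 245.98338536, -574.1079957 ,  238.64430618]), 'tcp_rot': array([-3.14036149e+00,  5.84067099e-06,  4.04822239e-01]), 'contact_force': array([ 0.08146454, -0.27928403, -0.00422881]), 'wrist_torque': array([0.04143725, 0.01047539, 0.01541201]), 'grasp_force': 0.0, 'opening': 1.0036918147811924} 8.0
513.913391485751 [ 305.93987603  -43.73965982 1760.25532629] [[ 0.00926442 -0.99991776  0.00886805]
 [-0.99276119 -0.01025941 -0.11966605]
 [ 0.11974719 -0.00769521 -0.99277459]]
387.260107369133 [-278.02676006  730.54547227 1097.93564474] [[-7.02103397e-01 -7.12074926e-01 -3.45878409e-04]
 [-4.87665618e-01  4.81190432e-01 -7.28449046e-01]
 [ 5.18876734e-01 -5.11277877e-01 -6.85099896e-01]]
```

View pics/t0.png

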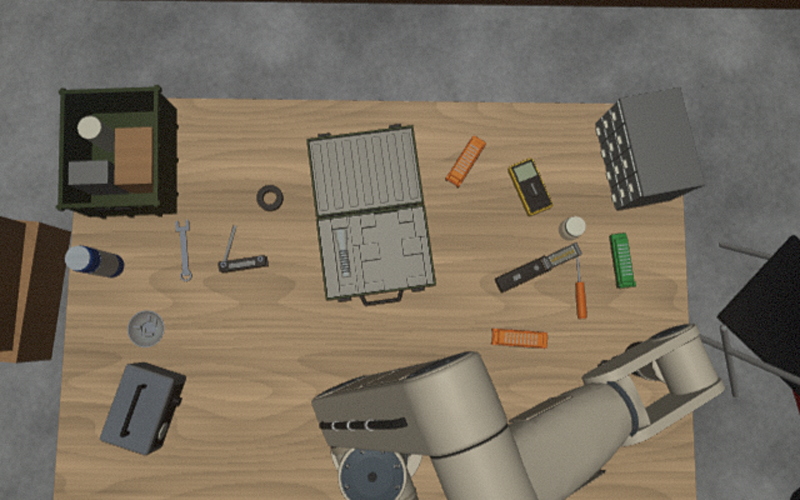

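View pics/s0.png

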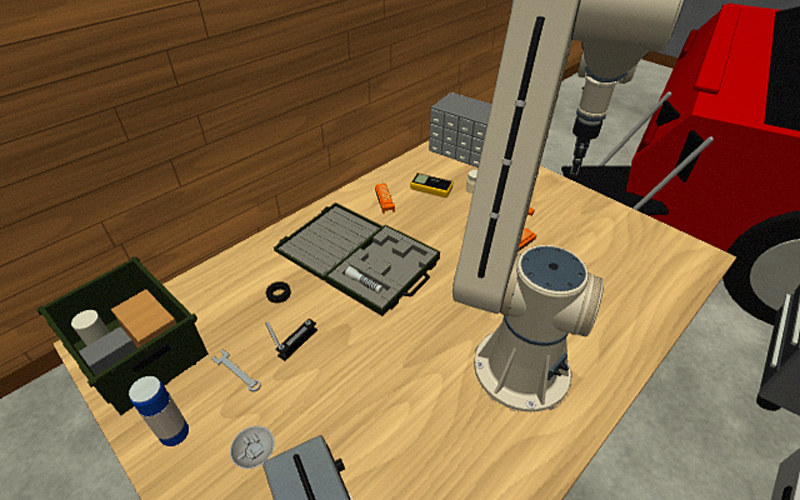

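The top view shows the lamp at about (540,267), its head pointing to upper right, with the screwdriver close by at (580,290). The hex set is at (243,264) with its key up-left at (232,238), and the case is at (370,215). In the side view the lamp is hidden behind the arm.

```bash
python3 - <<'E'
import cv2,numpy as np
t=cv2.imread('pics/raw_t0.png');s=cv2.imread('pics/raw_s0.png')
def c(im,x,y,w,h,W,H): return cv2.resize(im[y:y+h,x:x+w],(W,H),interpolation=cv2.INTER_CUBIC)
a=c(t,385,180,100,75,400,300); b=c(t,165,170,60,45,400,300)
d=c(t,245,160,110,82,400,300); e=c(s,195,240,80,60,400,300)
cv2.imwrite('pics/m1.png',np.vstack([np.hstack([a,b]),np.hstack([d,e])]))
E
```

```text
(no output)
```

View pics/m1.png

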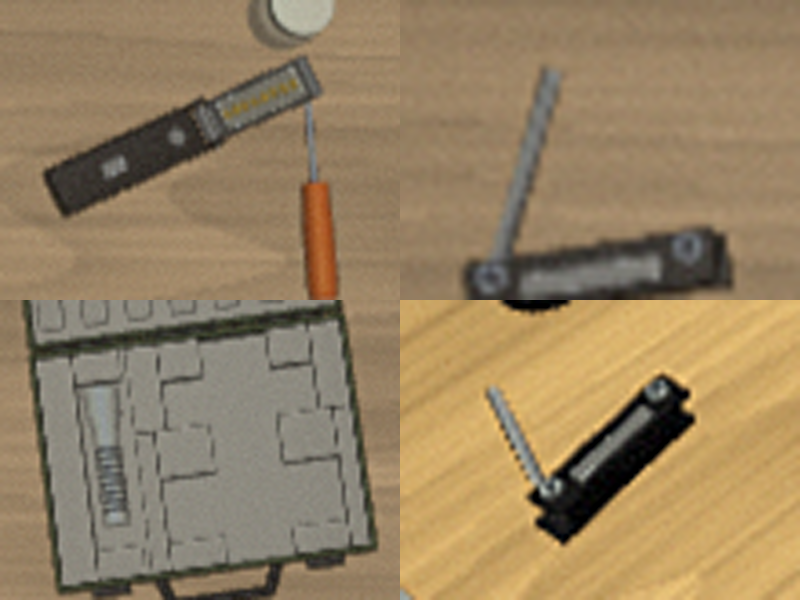

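The crops show these points:
- **Lamp:** grip from (55,195) to (205,120), head tip near (315,75), screwdriver tip at (307,105).
- **Hex set:** rivets at (487,277) and (690,245), key tip at (550,72).
- **Case:** rim corners at (33,350), (340,310), (60,588) and (377,548).

```bash
python3 - <<'E'
from h import *
np.set_printoptions(precision=1,suppress=True)
T=lambda x,y,ox,oy,s:np.array([ (x+.5)/s-.5+ox,(y+.5)/s-.5+oy])
B=lambda x,y:T(x,y,165,170,400/60); E=lambda x,y:T(x,y-300,195,240,5); D=lambda x,y:T(x,y-300,245,160,400/110); A=lambda x,y:T(x,y,385,180,4)
P={}
for n,p,q in(('piv',B(487,277),E(550,487)),('riv',B(690,245),E(657,390)),('tip',B(550,72),E(492,390))):
    P[n]=tri(p,q); print(n,P[n], onz('top',p,34 if n!='tip' else 21.5),onz('side',q,34 if n!='tip' else 21.5))
print('case rim')
for p in((33,350),(340,310),(60,588),(377,548)): print(onz('top',D(*p),32))
t=cv2.imread('pics/raw_t0.png');s=cv2.imread('pics/raw_s0.png')
def blob(im,box,hi=75):
    x,y,w,h=box; m=(im[y:y+h,x:x+w].max(2)<hi).astype(np.uint8)
    c=max(cv2.findContours(m,0,2)[0],key=cv2.contourArea); (cx,cy),wh,a=cv2.minAreaRect(c)
    return cv2.boxPoints(((cx+x,cy+y),wh,a)),wh
for nm,im,box,z in(('grip',t,(390,195,55,45),24),('hex',t,(170,195,60,30),34)):
    bp,wh=blob(im,box); W=np.array([onz('top',p,z) for p in bp]); print(nm,wh,W[:,:2],W.mean(0),np.linalg.norm(W[0]-W[1]),np.linalg.norm(W[1]-W[2]))
for p in((205,120),(320,92),(303,58),(200,98),(222,142),(307,105)): print('head',onz('top',A(*p),25),onz('top',A(*p),100))
E
```

```text
piv (array([ 431.3,  200.8, -108.2]), np.float64(146.83983456645737)) [477.7 222.2  34. ] [289.5 231.9  34. ]
riv (array([440.3,  87.4, -95.8]), np.float64(162.94600563908375)) [495. 120.  34.] [296.3 124.2  34. ]
tip (array([ 542.5,  166.9, -118.6]), np.float64(157.166732780142)) [585.  194.9  21.5] [384.  199.1  21.5]
case rim
[607.6 171.5  32. ]
[ 648.9 -115.9   32. ]
[385.3 141.1  32. ]
[ 425.2 -151.4   32. ]
grip (12.511068344116211, 48.840457916259766) [[ 444.5 -310.3]
 [ 517.8 -461.4]
 [ 479.3 -479. ]
 [ 406.4 -328.2]] [ 462.  -394.7   24. ] 167.9495253067557 42.34965239295733
hex (8.9095458984375, 38.89087677001953) [[482.9 435.5]
 [502.9 306.7]
 [473.  301.4]
 [453.1 430. ]] [478.  368.4  34. ] 130.3557297237372 30.317646940825657
head [ 490.6 -449.6   25. ] [ 482.6 -432.1  100. ]
head [ 515.6 -548.2   25. ] [ 506.5 -526.4  100. ]
head [ 544.7 -534.4   25. ] [ 534.3 -513.2  100. ]
head [ 509.4 -445.7   25. ] [ 500.6 -428.3  100. ]
head [ 471.9 -463.7   25. ] [ 464.8 -445.6  100. ]
head [ 504.3 -536.9   25. ] [ 495.7 -515.5  100. ]
```

```bash
python3 - <<'E'
from h import *
np.set_printoptions(precision=1,suppress=True)
T=lambda x,y,ox,oy,s:np.array([ (x+.5)/s-.5+ox,(y+.5)/s-.5+oy])
B=lambda x,y:T(x-400,y,165,170,400/60); E=lambda x,y:T(x-400,y-300,195,240,5)
for n,p,q in(('piv',B(487,277),E(550,487)),('riv',B(690,245),E(657,390)),('tip',B(550,72),E(492,390))):
    print(n,tri(p,q), onz('top',p,34 if n!='tip' else 21.5),onz('side',q,34 if n!='tip' else 21.5))
E
```

```text
piv (array([474.2, 421.8,  37. ]), np.float64(3.363668289287855)) [475.7 423.9  34. ] [474.9 419.9  34. ]
riv (array([492.1, 321.3,  33.1]), np.float64(2.82780276476643)) [493.  322.2  34. ] [490.2 320.8  34. ]
tip (array([582. , 398.7,  20.8]), np.float64(2.72344491454642)) [582.8 399.6  21.5] [580.2 398.1  21.5]
```

Emit:
carry_out(
  targets=[
    {"dp": [702,-804,0],"yaw": -76},
    {"dp": [702,-804,0],"yaw": -76},
    {"dp": [702,-804,0],"yaw": -76},
    {"dp": [702,-804,0],"yaw": -76},
    {"dp": [702,-804,0],"yaw": -76},
    {"dp": [702,-804,0],"yaw": -76},
    {"dp": [702,-804,0],"yaw": -76},
    {"dp": [702,-804,0],"yaw": -76},
    {"dp": [702,-804,0],"yaw": -76},
    {"dp": [702,-804,0],"yaw": -76},
    {"dp": [702,-804,0],"yaw": -76},
    {"dp": [702,-804,0],"yaw": -76},
  ],
  fingers=-1,
)

```text
clock: 1.6
eef_pos: [477.2, 141.2, 239.2]
tcp_rot: [3.141, 0.0, 1.732]
contact_force: [1.0, -0.6, 0.7]
opening: -0.002
grasp_force: 0.0
```

Emit:
carry_out(
  targets=[
    {"dp": [280,145,0],"yaw": 0},
    {"dp": [280,145,0],"yaw": 0},
    {"dp": [280,145,0],"yaw": 0},
    {"dp": [280,145,0],"yaw": 0},
    {"dp": [280,145,0],"yaw": 0},
    {"dp": [280,145,0],"yaw": 0},
    {"dp": [280,145,60],"yaw": 0},
    {"dp": [280,145,120],"yaw": 0},
    {"dp": [280,145,160],"yaw": 0},
    {"dp": [280,145,160],"yaw": 0},
  ],
)

```text
clock: 2.85
eef_pos: [573.1, 436.2, 75.5]
tcp_rot: [-3.135, 0.004, 1.731]
contact_force: [0.3, -1.2, 0.4]
opening: 0.005
grasp_force: 0.0
```

```bash
python3 - <<'E'
from h import *
save('side','s1.png');save('top','t1.png')
s=cv2.imread('pics/raw_s1.png');t=cv2.imread('pics/raw_t1.png')
C=np.array([516.75,11.3]);a=np.radians(8.2);R=np.array([[np.cos(a),-np.sin(a)],[np.sin(a),np.cos(a)]])
def c(im,n,x,y,w,h,W,H,ov=False):
    k=W/w; o=cv2.resize(im[y:y+h,x:x+w],(W,H),interpolation=cv2.INTER_CUBIC)
    if ov:
        o=cv2.convertScaleAbs(o,alpha=1.5)
        for cx,cy,hx,hy,z in((-50,-42,30,84,30),(48,-42,23,72,30),(0,0,112,150,32)):
            for dx in(-1,1):
                for dy in(-1,1):
                    p=proj(n,np.r_[C+R@[cx+dx*hx,cy+dy*hy],z]); cv2.circle(o,tuple(int(v) for v in (p-[x,y])*k+k/2),2,(0,0,255),-1)
    return o
print(proj('side',[462,-395,24]))
u,v=proj('side',[462,-400,30]).astype(int)
A=c(s,'side',u-50,v-37,100,75,400,300)
D=c(t,'top',245,160,110,82,400,300,True)
H=c(t,'top',150,150,100,75,400,300)
S=c(s,'side',255,165,110,82,400,300,True)
print(u,v)
cv2.imwrite('pics/m2.png',np.vstack([np.hstack([A,H]),np.hstack([D,S])]))
print(r.sense()['eef_pos'])
E
```

```text
[382.09908146 171.29049767]
382 169
[575.94433058 438.5029038   80.42794473]
```

View pics/m2.png

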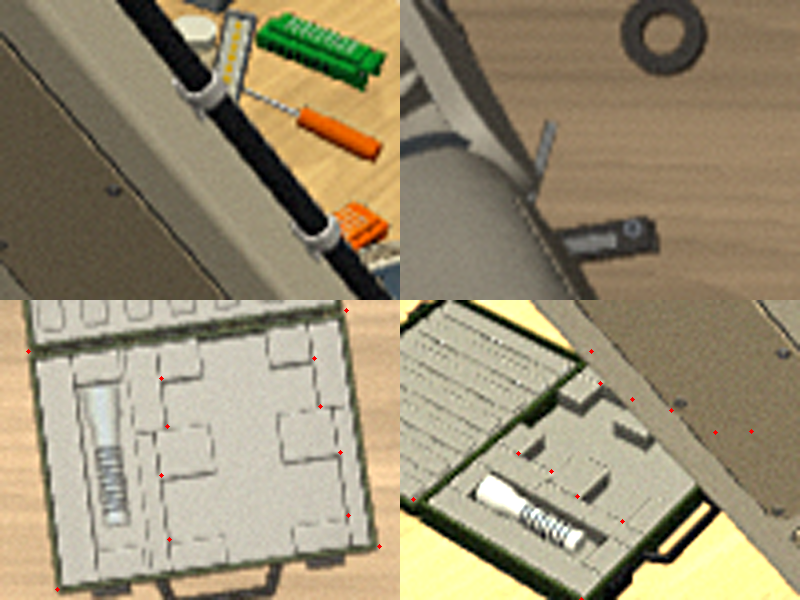

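The overlay matches the case and bays. The arm hides the lamp's grip from the side camera for now. Next I fold the key.

Emit:
carry_out(
  targets=[
    {"dp": [0,0,30]},
    {"dp": [0,0,55]},
    {"dp": [0,0,64]},
    {"dp": [-9,0,64]},
    {"dp": [-18,-3,64]},
    {"dp": [-26,-6,64]},
    {"dp": [-33,-10,64]},
    {"dp": [-39,-13,64]},
    {"dp": [-44,-17,64]},
    {"dp": [-49,-21,64]},
    {"dp": [-53,-26,64]},
    {"dp": [-53,-26,64]},
  ],
)

```text
schema error: expected keys dp, yaw
```

Emit:
carry_out(
  targets=[
    {"dp": [-4,-5,0]},
    {"dp": [-8,-10,0]},
    {"dp": [-11,-15,0]},
    {"dp": [-14,-20,0]},
    {"dp": [-17,-26,0]},
    {"dp": [-19,-32,0]},
    {"dp": [-21,-38,0]},
    {"dp": [-21,-38,0]},
  ],
)

```text
schema error: expected keys dp, yaw
```

```bash
python3 - <<'E'
from h import *
save('side','s2.png');save('top','t2.png')
s=cv2.imread('pics/raw_s2.png');t=cv2.imread('pics/raw_t2.png')
def c(im,x,y,w,h,W,H): return cv2.resize(im[y:y+h,x:x+w],(W,H),interpolation=cv2.INTER_CUBIC)
cv2.imwrite('pics/m3.png',np.hstack([c(t,150,165,80,60,400,300),c(s,195,230,80,60,400,300)]))
print(r.sense()['eef_pos'])
E
```

```text
[576.80953951 439.37341283  82.00417983]
```

View pics/m3.png

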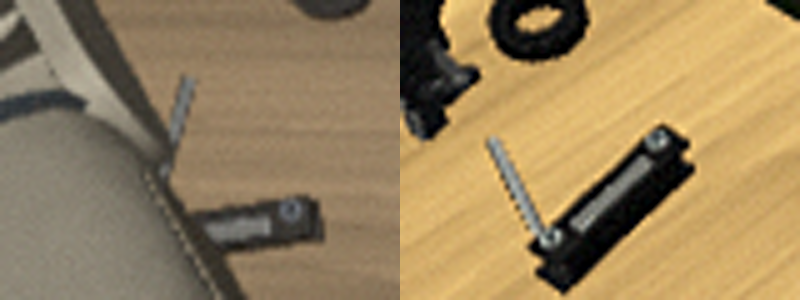

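The moves were refused because yaw was missing, so nothing has changed. I repeat them with yaw.

Emit:
carry_out(
  targets=[
    {"dp": [0,0,30],"yaw": 0},
    {"dp": [0,0,55],"yaw": 0},
    {"dp": [0,0,65],"yaw": 0},
    {"dp": [-9,0,65],"yaw": 0},
    {"dp": [-18,-3,65],"yaw": 0},
    {"dp": [-26,-6,65],"yaw": 0},
    {"dp": [-33,-10,65],"yaw": 0},
    {"dp": [-39,-13,65],"yaw": 0},
    {"dp": [-44,-17,65],"yaw": 0},
    {"dp": [-49,-21,65],"yaw": 0},
    {"dp": [-53,-26,65],"yaw": 0},
    {"dp": [-53,-26,65],"yaw": 0},
  ],
)

```text
clock: 4.55
eef_pos: [557.7, 381.8, 14.2]
tcp_rot: [-3.141, 0.0, 1.731]
contact_force: [-0.2, 0.1, -0.8]
opening: -0.003
grasp_force: 0.0
```

Emit:
carry_out(
  targets=[
    {"dp": [-4,-5,0],"yaw": 0},
    {"dp": [-8,-10,0],"yaw": 0},
    {"dp": [-11,-15,0],"yaw": 0},
    {"dp": [-14,-20,0],"yaw": 0},
    {"dp": [-17,-26,0],"yaw": 0},
    {"dp": [-19,-32,0],"yaw": 0},
    {"dp": [-21,-38,0],"yaw": 0},
    {"dp": [-21,-38,0],"yaw": 0},
  ],
)

```text
clock: 5.55
eef_pos: [523.5, 355.1, 14.3]
tcp_rot: [-3.141, 0.0, 1.731]
contact_force: [0.3, 0.1, 0.3]
opening: -0.001
grasp_force: 0.0
```

```bash
python3 - <<'E'
from h import *
save('side','s3.png');save('top','t3.png')
s=cv2.imread('pics/raw_s3.png');t=cv2.imread('pics/raw_t3.png')
def c(im,x,y,w,h,W,H): return cv2.resize(im[y:y+h,x:x+w],(W,H),interpolation=cv2.INTER_CUBIC)
cv2.imwrite('pics/m4.png',np.hstack([c(t,150,165,80,60,400,300),c(s,195,230,80,60,400,300)]))
print(r.sense()['eef_pos'])
E
```

```text
[524.14511838 355.45947514  14.3497605 ]
```

View pics/m4.png

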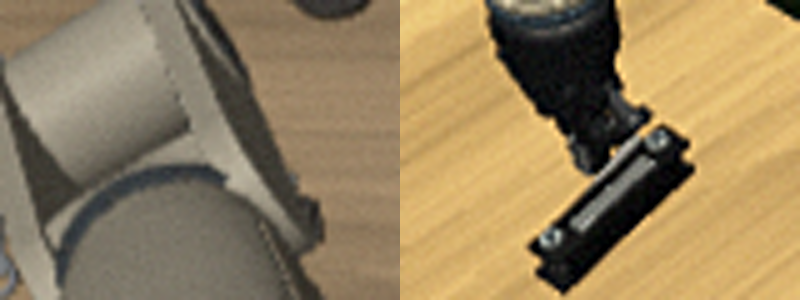

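The side view shows the key nearly home and the rivets unmoved at (550,237) and (657,140).

Emit:
carry_out(
  targets=[
    {"dp": [0,3,-40],"yaw": 0},
    {"dp": [0,3,-75],"yaw": 0},
  ],
)

```text
clock: 5.9
eef_pos: [527.3, 355.9, 90.1]
tcp_rot: [-3.141, 0.0, 1.731]
contact_force: [0.0, -0.1, 0.1]
opening: 0.0
grasp_force: 0.0
```

Emit:
carry_out(
  targets=[
    {"dp": [10,-20,0],"yaw": 0},
    {"dp": [21,-42,0],"yaw": 0},
    {"dp": [21,-42,0],"yaw": 0},
    {"dp": [21,-42,35],"yaw": 0},
    {"dp": [21,-42,65],"yaw": 0},
    {"dp": [21,-42,77],"yaw": 0},
    {"dp": [21,-42,77],"yaw": 0},
  ],
  fingers=1,
)

```text
clock: 6.78
eef_pos: [481.6, 369.5, 11.3]
tcp_rot: [-3.14, 0.001, 1.731]
contact_force: [1.2, 0.1, -0.0]
opening: 1.004
grasp_force: 0.0
```

Emit:
carry_out(
  targets=[
    {"dp": [0,0,0],"yaw": 0},
    {"dp": [0,0,0],"yaw": 0},
    {"dp": [0,0,0],"yaw": 0},
    {"dp": [0,0,0],"yaw": 0},
    {"dp": [0,0,0],"yaw": 0},
    {"dp": [0,0,0],"yaw": 0},
    {"dp": [0,0,0],"yaw": 0},
  ],
  fingers=-1,
  grip_force=40,
)

```text
clock: 7.65
eef_pos: [482.0, 369.9, 13.2]
tcp_rot: [-3.141, -0.0, 1.731]
contact_force: [-4.0, -0.6, 9.0]
opening: 0.341
grasp_force: 39.5
```

```bash
python3 - <<'E'
from h import *
save('side','s4.png')
print(r.sense())
E
```

```text
{'clock': 7.7, 'qpos': array([6.51953041e-01, 6.12585724e-01, 1.81146314e+00, 4.32610558e-04,
       7.17866378e-01, 4.91424551e-01]), 'qvel': array([ 1.29559040e-05,  5.82308052e-04,  9.49631654e-04,  2.00880398e-03,
       -2.46740994e-04,  1.75455875e-03]), 'joint_efforts': array([ -0.84215289, -61.98958397, -23.02252829,  -0.36262097,
        -1.30554389,  -0.07660223]), 'eef_pos': array([481.92278199, 369.85402874,  13.21612687]), 'tcp_rot': array([-3.14117397e+00, -9.85490949e-05,  1.73099890e+00]), 'contact_force': array([-4.18158688, -1.3930665 ,  8.47757993]), 'wrist_torque': array([-0.18679827,  0.66681623, -0.04496824]), 'grasp_force': 39.532110476866364, 'opening': 0.33738927694052334}
```

Emit:
carry_out(
  targets=[
    {"dp": [0,0,-10],"yaw": 0},
    {"dp": [0,0,-40],"yaw": 0},
    {"dp": [0,0,-80],"yaw": 0},
    {"dp": [-50,3,-80],"yaw": 1},
    {"dp": [-100,6,-80],"yaw": 1},
    {"dp": [-150,9,-80],"yaw": 1},
    {"dp": [-200,12,-80],"yaw": 1},
    {"dp": [-250,16,-80],"yaw": 1},
    {"dp": [-300,19,-80],"yaw": 1},
    {"dp": [-350,22,-80],"yaw": 1},
    {"dp": [-390,25,-80],"yaw": 1},
    {"dp": [-403,25,-80],"yaw": 1},
  ],
)

```text
clock: 9.2
eef_pos: [571.8, -26.2, 92.7]
tcp_rot: [3.141, 0.0, 1.712]
contact_force: [-0.0, -0.1, -3.5]
opening: 0.345
grasp_force: 40.7
```

Emit:
carry_out(
  targets=[
    {"dp": [0,0,15],"yaw": 0},
    {"dp": [0,0,30],"yaw": 0},
    {"dp": [0,0,30],"yaw": 0},
  ],
)

```text
clock: 9.57
eef_pos: [569.6, -22.7, 60.3]
tcp_rot: [-3.138, -0.001, 1.715]
contact_force: [-0.7, 0.9, -3.9]
opening: 0.342
grasp_force: 40.7
```

```bash
python3 - <<'E'
from h import *
save('side','s5.png')
s=cv2.imread('pics/raw_s5.png')
def c(im,x,y,w,h,W,H): return cv2.resize(im[y:y+h,x:x+w],(W,H),interpolation=cv2.INTER_CUBIC)
u,v=proj('side',[480,-440,40]).astype(int)
print(u,v,u-50,v-37)
cv2.imwrite('pics/m5.png',np.hstack([c(s,255,165,110,82,400,300),c(s,u-50,v-37,100,75,400,300)]))
e=r.sense();print(e['eef_pos'],e['opening'],e['grasp_force'],e['tcp_rot'])
E
```

```text
385 162 335 125
[570.32942671 -22.89082119  61.1142454 ] 0.33785678740463476 40.65315032377839 [-3.13923361e+00 -5.51297442e-04  1.71510109e+00]
```

View pics/m5.png

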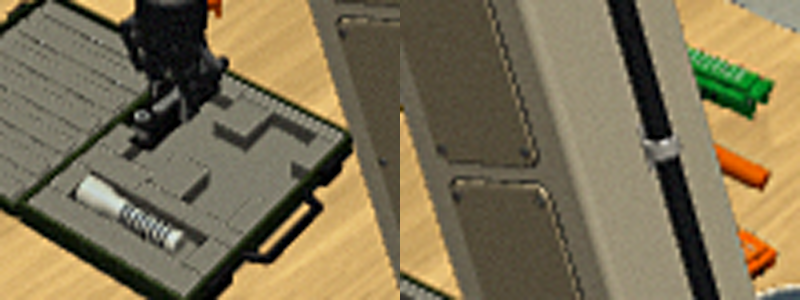

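The set hangs level above the short bay with its key home (left crop, about (165,125)). I lower it slowly.

Emit:
carry_out(
  targets=[
    {"dp": [0,0,12],"yaw": 0},
    {"dp": [0,0,22],"yaw": 0},
    {"dp": [0,0,30],"yaw": 0},
    {"dp": [0,0,35],"yaw": 0},
    {"dp": [0,0,38],"yaw": 0},
    {"dp": [0,0,40],"yaw": 0},
    {"dp": [0,0,40],"yaw": 0},
    {"dp": [0,0,40],"yaw": 0},
  ],
)

```text
clock: 10.62
eef_pos: [571.5, -24.0, 22.5]
tcp_rot: [3.141, 0.0, 1.714]
contact_force: [0.0, 0.6, -3.0]
opening: 0.342
grasp_force: 40.7
```

Emit:
carry_out(
  targets=[
    {"dp": [0,0,1.5],"yaw": 0},
    {"dp": [0,0,3],"yaw": 0},
    {"dp": [0,0,3],"yaw": 0},
    {"dp": [0,0,3],"yaw": 0},
  ],
)

```text
clock: 11.12
eef_pos: [571.4, -24.0, 19.3]
tcp_rot: [3.141, 0.0, 1.714]
contact_force: [0.7, 0.2, -1.6]
opening: 0.345
grasp_force: 40.9
```

Emit:
carry_out(
  targets=[
    {"dp": [0,0,0],"yaw": 0},
    {"dp": [0,0,0],"yaw": 0},
    {"dp": [0,0,0],"yaw": 0},
    {"dp": [0,0,0],"yaw": 0},
  ],
  fingers=0.2,
)

```text
clock: 11.62
eef_pos: [571.4, -24.0, 19.3]
tcp_rot: [3.141, 0.0, 1.714]
contact_force: [0.6, 0.1, -0.0]
opening: 0.603
grasp_force: 0.0
```

Emit:
carry_out(
  targets=[
    {"dp": [0,0,-20],"yaw": 0},
    {"dp": [0,0,-60],"yaw": 0},
    {"dp": [0,0,-120],"yaw": 0},
    {"dp": [0,0,-180],"yaw": 0},
    {"dp": [60,0,-180],"yaw": 0},
    {"dp": [120,0,-180],"yaw": 0},
    {"dp": [180,0,-180],"yaw": 0},
    {"dp": [240,0,-180],"yaw": 0},
    {"dp": [300,0,-180],"yaw": 0},
    {"dp": [350,0,-180],"yaw": 0},
    {"dp": [380,0,-180],"yaw": 0},
    {"dp": [380,0,-180],"yaw": 0},
  ],
  fingers=-1,
)

```text
clock: 13.12
eef_pos: [516.5, 354.1, 199.1]
tcp_rot: [3.142, -0.0, 1.717]
contact_force: [-0.7, -0.4, 0.3]
opening: -0.005
grasp_force: 0.0
```

```bash
python3 - <<'E'
from h import *
save('side','s6.png');save('top','t6.png')
s=cv2.imread('pics/raw_s6.png');t=cv2.imread('pics/raw_t6.png')
def c(im,x,y,w,h,W,H): return cv2.resize(im[y:y+h,x:x+w],(W,H),interpolation=cv2.INTER_CUBIC)
u,v=proj('side',[480,-440,40]).astype(int)
cv2.imwrite('pics/m6.png',np.vstack([np.hstack([c(s,270,165,80,60,400,300),c(s,335,115,100,75,400,300)]),np.hstack([c(t,265,160,80,60,400,300),c(t,385,170,100,75,400,300)])]))
E
```

```text
(no output)
```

View pics/m6.png

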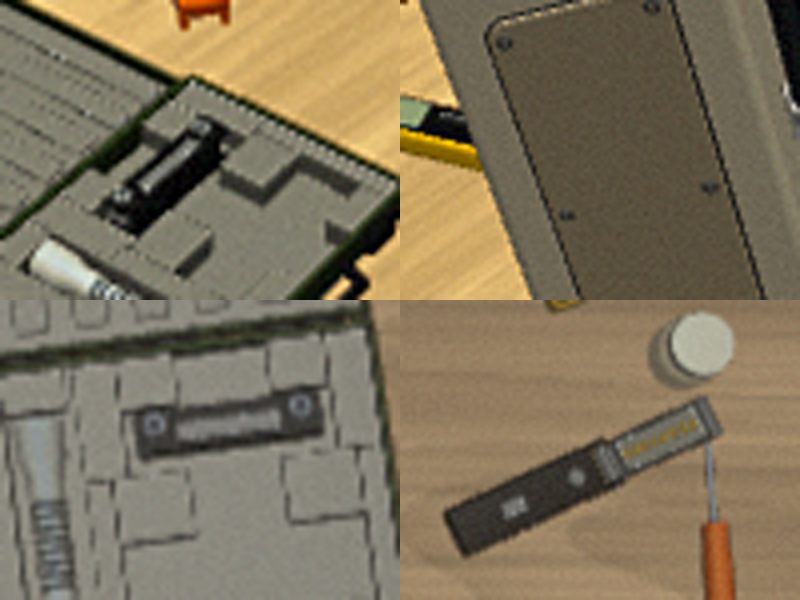

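The hex set lies in the short bay with its rivets at (153,425) and (300,405). The lamp is clear in the top view, its tip edge running from (702,397) to (721,440). Next I compute the lamp's geometry.

```bash
python3 - <<'E'
from h import *
np.set_printoptions(precision=1,suppress=True)
f=lambda x,y,ox,oy,s:np.array([(x+.5)/s-.5+ox,(y+.5)/s-.5+oy])
a=onz('top',f(153,125,265,160,5),40);b=onz('top',f(300,105,265,160,5),40)
print('hex rivets',a,b,(a+b)/2,np.degrees(np.arctan2(*(b-a)[1::-1])))
tip=f(311.5,118.5,385,170,4)
print('tip tri',tri(tip,f(241,12,332,132,4)))
# grip: end corners top z24; -x end corners, axis
L=lambda x,y,z:onz('top',f(x-400,y-300,385,170,4),z)
e1,e2=L(445,515,24),L(467,557,24); print('-x end',e1,e2)
h1,h2=L(602,440,24),L(622,485,24); print('hinge end',h1,h2)
t=cv2.imread('pics/raw_t6.png')
x,y,w,h=390,195,50,45
m=(t[y:y+h,x:x+w].max(2)<80).astype(np.uint8); m=cv2.morphologyEx(m,cv2.MORPH_CLOSE,np.ones((3,3)))
c=max(cv2.findContours(m,0,1)[0],key=cv2.contourArea); (cx,cy),wh,ang=cv2.minAreaRect(c)
bp=cv2.boxPoints(((cx+x,cy+y),wh,ang)); W=np.array([onz('top',p,20) for p in bp]); print(W,W.mean(0))
# circle intersection
for ax_a in(-64,-64.5):
  u=np.array([np.cos(np.radians(ax_a)),np.sin(np.radians(ax_a)),0]); e=(e1+e2)/2; e[2]=0
  H=e+u*(75+68); H[2]=25.5
  n=np.array([-u[1],u[0],0]); o,d=ray('top',tip)
  s=(H-o)@n/(d@n); P=o+d*s; print('plane hit',P)
  q=np.linspace(25,160,136); pts=[o+d*(z-o[2])/d[2] for z in q]
  print([(int(z),round(float((p-H)@u),0),round(float(np.hypot((p-H)@u,z-25.5)),0)) for z,p in zip(q[::15],pts[::15])])
E
```

```text
hex rivets [569.3  29.3  40. ] [584. -70.  40.] [576.6 -20.4  40. ] -81.54983302973326
tip tri (array([ 513.4, -508.9,  136.4]), np.float64(1.2974679933516))
-x end [ 442.4 -313.1   24. ] [ 407.  -331.5   24. ]
hinge end [ 507.8 -447.6   24. ] [ 469.5 -463.9   24. ]
[[ 445.2 -310.5   20. ]
 [ 515.3 -459.7   20. ]
 [ 476.5 -476.9   20. ]
 [ 406.8 -328.    20. ]] [ 461.  -393.8   20. ]
plane hit [ 481.6 -438.9  381.8]
[(25, 99.0, 99.0), (40, 94.0, 95.0), (55, 89.0, 94.0), (70, 85.0, 96.0), (85, 80.0, 100.0), (100, 75.0, 106.0), (115, 70.0, 114.0), (130, 66.0, 123.0), (145, 61.0, 134.0), (160, 56.0, 146.0)]
plane hit [ 498.8 -477.6  246.9]
[(25, 99.0, 99.0), (40, 94.0, 95.0), (55, 89.0, 94.0), (70, 85.0, 96.0), (85, 80.0, 100.0), (100, 75.0, 106.0), (115, 70.0, 114.0), (130, 66.0, 123.0), (145, 61.0, 134.0), (160, 56.0, 146.0)]
```

Emit:
carry_out(
  targets=[
    {"dp": [-890,-117,0],"yaw": -17.2},
    {"dp": [-890,-117,0],"yaw": -17.2},
    {"dp": [-890,-117,0],"yaw": -17.2},
    {"dp": [-890,-117,0],"yaw": -17.2},
    {"dp": [-890,-117,0],"yaw": -17.2},
    {"dp": [-890,-117,0],"yaw": -17.2},
    {"dp": [-890,-117,0],"yaw": -17.2},
    {"dp": [-890,-117,0],"yaw": -17.2},
    {"dp": [-890,-117,0],"yaw": -17.2},
    {"dp": [-890,-117,0],"yaw": -17.2},
    {"dp": [-890,-117,0],"yaw": -17.2},
    {"dp": [-890,-117,0],"yaw": -17.2},
  ],
)

```text
clock: 14.72
eef_pos: [524.7, -400.8, 199.5]
tcp_rot: [-3.142, 0.0, 2.012]
contact_force: [0.1, -0.1, -0.0]
opening: 0.0
grasp_force: 0.0
```

Emit:
carry_out(
  targets=[
    {"dp": [-60,-26,0],"yaw": 0},
    {"dp": [-115,-49,0],"yaw": 0},
    {"dp": [-132,-56,0],"yaw": 0},
    {"dp": [-132,-56,40],"yaw": 0},
    {"dp": [-132,-56,75],"yaw": 0},
    {"dp": [-132,-56,86],"yaw": 0},
    {"dp": [-132,-56,86],"yaw": 0},
    {"dp": [-132,-56,86],"yaw": 0},
  ],
)

```text
clock: 15.72
eef_pos: [533.0, -541.6, 115.3]
tcp_rot: [3.141, 0.002, 2.014]
contact_force: [-0.0, -0.1, 0.9]
opening: -0.002
grasp_force: 0.0
```

```bash
python3 - <<'E'
from h import *
e=r.sense()['eef_pos'];d=e[:2]-[486,-450.3];u=np.array([.432,-.902]);print(e,'u',d@u,'v',d@[.902,.432])
E
```

```text
[ 533.04196859 -541.59466045  115.25105837] u 102.66991415403896 v 2.992562354607187
```

Emit:
carry_out(
  targets=[
    {"dp": [15,-3,0],"yaw": 0},
    {"dp": [24,-3,-2],"yaw": 0},
    {"dp": [32,-3,-5],"yaw": 0},
    {"dp": [38,-3,-8],"yaw": 0},
    {"dp": [44,-3,-11],"yaw": 0},
    {"dp": [53,-3,-14],"yaw": 0},
    {"dp": [63,-3,-16],"yaw": 0},
    {"dp": [71,-3,-17],"yaw": 0},
    {"dp": [79,-3,-18],"yaw": 0},
    {"dp": [85,-3,-19],"yaw": 0},
    {"dp": [91,-3,-19],"yaw": 0},
    {"dp": [91,-3,-19],"yaw": 0},
  ],
)

```text
clock: 17.23
eef_pos: [490.4, -459.5, 132.2]
tcp_rot: [-3.141, -0.001, 2.014]
contact_force: [0.2, 0.5, 0.6]
opening: 0.0
grasp_force: 0.0
```

```bash
python3 - <<'E'
from h import *
save('side','s7.png');save('top','t7.png')
s=cv2.imread('pics/raw_s7.png');t=cv2.imread('pics/raw_t7.png')
def c(im,x,y,w,h,W,H): return cv2.resize(im[y:y+h,x:x+w],(W,H),interpolation=cv2.INTER_CUBIC)
cv2.imwrite('pics/m7.png',np.hstack([c(s,335,90,120,90,400,300),c(t,385,170,100,75,400,300)]))
e=r.sense();print(e['eef_pos'],e['contact_force'])
E
```

```text
[ 490.65587657 -459.93278266  132.23425773] [-0.03102861  0.33298659  0.2072465 ]
```

View pics/m7.png

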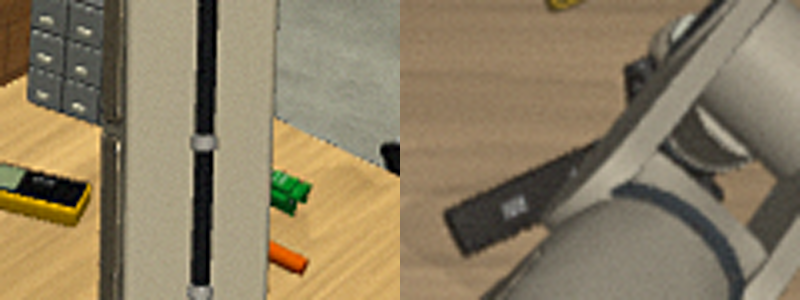

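The grip's corners at (445,212) and (467,255) have not moved. I continue folding the head down.

Emit:
carry_out(
  targets=[
    {"dp": [15,0,-1],"yaw": 0},
    {"dp": [29,0,2],"yaw": 0},
    {"dp": [44,0,8],"yaw": 0},
    {"dp": [55,0,14],"yaw": 0},
    {"dp": [65,0,21],"yaw": 0},
    {"dp": [74,0,30],"yaw": 0},
    {"dp": [82,0,40],"yaw": 0},
    {"dp": [89,0,51],"yaw": 0},
    {"dp": [94,0,62],"yaw": 0},
    {"dp": [98,0,74],"yaw": 0},
    {"dp": [100,0,82],"yaw": 0},
    {"dp": [100,0,84],"yaw": 0},
  ],
)

```text
clock: 18.82
eef_pos: [447.5, -369.4, 47.5]
tcp_rot: [-3.141, -0.001, 2.014]
contact_force: [0.4, -0.4, 0.1]
opening: -0.002
grasp_force: 0.2
```

Emit:
carry_out(
  targets=[
    {"dp": [0,0,0],"yaw": 0},
    {"dp": [0,0,1],"yaw": 0},
    {"dp": [0,0,1],"yaw": 0},
  ],
)

```text
clock: 19.2
eef_pos: [448.0, -369.8, 47.5]
tcp_rot: [3.141, 0.0, 2.014]
contact_force: [-0.0, -0.1, 0.4]
opening: -0.001
grasp_force: 0.0
```

Emit:
carry_out(
  targets=[
    {"dp": [0,0,1],"yaw": 0},
    {"dp": [0,0,2],"yaw": 0},
    {"dp": [0,0,2.5],"yaw": 0},
    {"dp": [0,0,2.5],"yaw": 0},
  ],
)

```text
clock: 19.7
eef_pos: [447.9, -369.7, 45.8]
tcp_rot: [3.141, 0.0, 2.014]
contact_force: [-2.6, 2.4, 12.5]
opening: 0.001
grasp_force: 6.1
```

Emit:
carry_out(
  targets=[
    {"dp": [0,0,-20],"yaw": 0},
    {"dp": [-21,0,-50],"yaw": 0},
  ],
)

```text
clock: 19.95
eef_pos: [455.6, -387.2, 94.3]
tcp_rot: [-3.14, -0.003, 2.015]
contact_force: [0.7, -0.6, -0.0]
opening: -0.001
grasp_force: 0.0
```

Emit:
carry_out(
  targets=[
    {"dp": [0,0,0],"yaw": 0},
    {"dp": [0,0,0],"yaw": 0},
    {"dp": [0,0,0],"yaw": 0},
    {"dp": [0,0,0],"yaw": 0},
  ],
  fingers=1,
)

```text
clock: 20.45
eef_pos: [456.2, -388.0, 94.0]
tcp_rot: [-3.141, -0.002, 2.014]
contact_force: [0.3, -0.0, 0.3]
opening: 0.846
grasp_force: 0.0
```

```bash
python3 - <<'E'
from h import *
np.set_printoptions(precision=1,suppress=True)
im=r.grab_frame('top'); t=cv2.cvtColor(im,cv2.COLOR_RGB2BGR); cv2.imwrite('pics/raw_t8.png',t)
e=r.sense();print(e['eef_pos'],e['opening'],e['tcp_rot'],e['contact_force'])
t0=cv2.imread('pics/raw_t0.png')
for n,i in(('0',t0),('8',t)):
    m=(i[205:236,392:425].max(2)<80).astype(np.uint8)
    ys,xs=np.nonzero(m); print(n,m.sum(),xs.min(),xs[xs.argmin()],ys[xs.argmin()],ys.max(),xs[ys.argmax()])
E
```

```text
[ 456.4 -388.1   94.1] 0.9229738423955112 [-3.1 -0.   2. ] [ 0.1 -0.4 -0.3]
0 341 4 4 18 28 9
8 212 4 4 18 30 5
```

Emit:
carry_out(
  targets=[
    {"dp": [0,0,30],"yaw": 0},
    {"dp": [0,0,60],"yaw": 0},
    {"dp": [0,0,78],"yaw": 0},
    {"dp": [0,0,81],"yaw": 0},
    {"dp": [0,0,81],"yaw": 0},
    {"dp": [0,0,81],"yaw": 0},
  ],
)

```text
clock: 21.25
eef_pos: [457.4, -389.1, 14.8]
tcp_rot: [3.141, 0.001, 2.014]
contact_force: [0.1, -0.2, -0.8]
opening: 1.003
grasp_force: 0.0
```

Emit:
carry_out(
  targets=[
    {"dp": [0,0,0],"yaw": 0},
    {"dp": [0,0,0],"yaw": 0},
    {"dp": [0,0,0],"yaw": 0},
    {"dp": [0,0,0],"yaw": 0},
    {"dp": [0,0,0],"yaw": 0},
    {"dp": [0,0,0],"yaw": 0},
  ],
  fingers=-1,
  grip_force=40,
)

```text
clock: 22.0
eef_pos: [457.0, -388.8, 14.3]
tcp_rot: [3.141, 0.001, 2.014]
contact_force: [-1.5, 1.1, 5.1]
opening: 0.501
grasp_force: 41.4
```

Emit:
carry_out(
  targets=[
    {"dp": [0,0,-10],"yaw": 0},
    {"dp": [0,0,-35],"yaw": 0},
    {"dp": [0,0,-80],"yaw": 0},
    {"dp": [0,0,-80],"yaw": 0},
  ],
)

```text
clock: 22.5
eef_pos: [458.6, -390.1, 97.3]
tcp_rot: [3.139, 0.006, 2.014]
contact_force: [0.5, -0.4, -2.6]
opening: 0.502
grasp_force: 41.8
```

Emit:
carry_out(
  targets=[
    {"dp": [40,21,0],"yaw": 2},
    {"dp": [80,42,0],"yaw": 5},
    {"dp": [120,63,0],"yaw": 8},
    {"dp": [160,85,0],"yaw": 11},
    {"dp": [200,106,0],"yaw": 14},
    {"dp": [240,128,0],"yaw": 17.2},
    {"dp": [275,146,0],"yaw": 17.2},
    {"dp": [300,160,0],"yaw": 17.2},
    {"dp": [311,165,0],"yaw": 17.2},
    {"dp": [311,165,15],"yaw": 17.2},
    {"dp": [311,165,30],"yaw": 17.2},
    {"dp": [311,165,30],"yaw": 17.2},
  ],
)

```text
clock: 24.0
eef_pos: [471.1, -37.6, 62.0]
tcp_rot: [-3.138, -0.001, 1.713]
contact_force: [0.7, 0.1, -3.4]
opening: 0.502
grasp_force: 41.7
```

```bash
python3 - <<'E'
from h import *
save('side','s9.png');save('top','t9.png')
s=cv2.imread('pics/raw_s9.png');t=cv2.imread('pics/raw_t9.png')
def c(im,x,y,w,h,W,H): return cv2.resize(im[y:y+h,x:x+w],(W,H),interpolation=cv2.INTER_CUBIC)
cv2.imwrite('pics/m9.png',np.hstack([c(s,270,165,80,60,400,300),c(t,255,160,100,75,400,300)]))
e=r.sense();print(e['eef_pos'],e['tcp_rot'],e['contact_force'])
E
```

```text
[472.11260419 -37.5333061   63.23211071] [-3.14036275e+00 -1.93573981e-04  1.71282943e+00] [ 0.66409981  0.65530483 -2.70900436]
```

Emit:
carry_out(
  targets=[
    {"dp": [0,0,12],"yaw": 0},
    {"dp": [0,0,22],"yaw": 0},
    {"dp": [0,0,30],"yaw": 0},
    {"dp": [0,0,36],"yaw": 0},
    {"dp": [0,0,39],"yaw": 0},
    {"dp": [0,0,41],"yaw": 0},
    {"dp": [0,0,41],"yaw": 0},
    {"dp": [0,0,41],"yaw": 0},
  ],
)

```text
clock: 25.1
eef_pos: [472.6, -36.9, 23.0]
tcp_rot: [3.141, 0.0, 1.714]
contact_force: [-0.0, -0.3, -2.2]
opening: 0.503
grasp_force: 41.8
```

Emit:
carry_out(
  targets=[
    {"dp": [0,0,1.5],"yaw": 0},
    {"dp": [0,0,2.5],"yaw": 0},
    {"dp": [0,0,2.5],"yaw": 0},
    {"dp": [0,0,2.5],"yaw": 0},
  ],
)

```text
clock: 25.6
eef_pos: [472.5, -36.9, 20.3]
tcp_rot: [3.141, 0.0, 1.714]
contact_force: [-0.3, 0.2, -0.7]
opening: 0.504
grasp_force: 41.9
```

Emit:
carry_out(
  targets=[
    {"dp": [0,0,0.3],"yaw": 0},
    {"dp": [0,0,0.3],"yaw": 0},
    {"dp": [0,0,0.3],"yaw": 0},
    {"dp": [0,0,0.3],"yaw": 0},
  ],
  fingers=0.4,
)

```text
clock: 26.1
eef_pos: [472.5, -36.9, 20.0]
tcp_rot: [3.141, 0.0, 1.714]
contact_force: [-0.1, 0.6, -0.4]
opening: 0.704
grasp_force: 0.0
```

Emit:
carry_out(
  targets=[
    {"dp": [0,0,-20],"yaw": 0},
    {"dp": [0,0,-60],"yaw": 0},
    {"dp": [0,0,-120],"yaw": 0},
    {"dp": [0,0,-180],"yaw": 0},
    {"dp": [60,0,-200],"yaw": 0},
    {"dp": [120,0,-200],"yaw": 0},
    {"dp": [180,0,-200],"yaw": 0},
    {"dp": [240,0,-200],"yaw": 0},
    {"dp": [300,0,-200],"yaw": 0},
    {"dp": [360,0,-200],"yaw": 0},
    {"dp": [400,0,-200],"yaw": 0},
    {"dp": [400,0,-200],"yaw": 0},
  ],
)

```text
clock: 27.6
eef_pos: [414.8, 361.4, 219.8]
tcp_rot: [3.141, -0.001, 1.717]
contact_force: [0.2, -1.2, 0.5]
opening: 0.695
grasp_force: 0.0
```

```bash
python3 - <<'E'
from h import *
save('side','s10.png');save('top','t10.png')
s=cv2.imread('pics/raw_s10.png');t=cv2.imread('pics/raw_t10.png')
def c(im,x,y,w,h,W,H): return cv2.resize(im[y:y+h,x:x+w],(W,H),interpolation=cv2.INTER_CUBIC)
cv2.imwrite('pics/m10.png',np.vstack([np.hstack([c(s,270,165,80,60,400,300),c(t,265,160,80,60,400,300)]),np.hstack([c(t,400,120,100,75,400,300),c(t,385,170,100,75,400,300)])]))
E
```

```text
(no output)
```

View pics/m10.png

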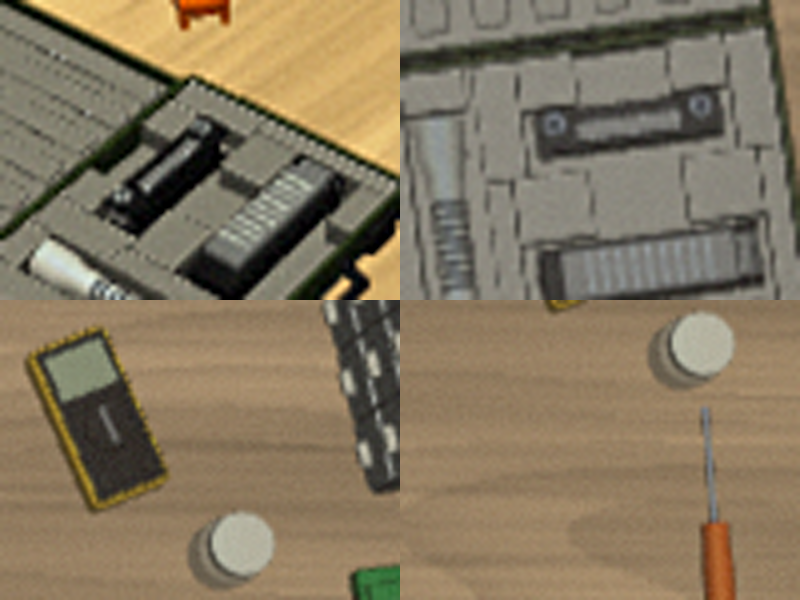

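Both things lie flat in their bays, the lamp shut at (650,270) and the hex set at (630,125). The jar and screwdriver are unmoved.

```bash
python3 -c "
from rig import r
print(r.sign_off())"
```

```text
the job is handed in; nothing more can be done
None
```

I folded the lamp and the hex key set, laid them flat in the long and short bays, and handed the job in at about 28 s; no verdict came back, but the last pictures show both in place and the other loose things in view unmoved.

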